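Seat a tool holder in the setting stand

ROBOT

A 6-joint arm with a two-finger parallel gripper is mounted at the origin on the work surface. World frame = base frame: x ahead of the robot, y to its left, z up, the work surface at z = 0. Lengths are in m, angles in rad, forces in N, time in s.
With the tool pointing down it reaches from about 0.375 to 0.975 m from the base axis. Payload 3.8 kg.
Tool frame: the origin (TCP) lies midway between the tips of the shut fingers; the grasp point (between the pads) lies 19 mm behind it (bot.grip_point_offset is the z of the grasp point in the tool frame, in m); z points along the fingers, y is the line along which they close (so a half turn about z gives the same grasp; the last joint's range is limited). The gripper opens to 85 mm and grips with 20 to 120 N. Pads are 22 mm wide; open, the fingers measure 114 mm over their backs; the gripper's body (76 mm by 85 mm) begins 54 mm behind the grasp point. The pads swing forward as they close: fully open they stand 13 mm farther back than shut.
Start: joints at [-1.205, 0.264, 1.604, -0, 1.274, -0.037], TCP at [0.265, -0.621, 0.231] pointing down, gripper open.
Joint ranges: [-2.63, 2.63], [-0.94, 2.18], [0.31, 2.57], [-1.31, 4.45], [0, 2.66], [-2.55, 2.55]. Speed limits (rad/s): [2.57, 2.57, 3.14, 3.14, 3.14, 3.14].

INTERFACE

Orientations are given as a rotation vector (axis times angle).
In Python, from workcell import sensors, optics, order, bot gives the robot as it stands.
- The arm moves only by the tool play_rows, never from a script. Its argument "commands" is a list of rows, each a list of 6 numbers: the shift along the tool's x, y, z in cm, then the turn, a rotation vector about the tool's x, y, z in rad. In form: [[dx, dy, dz, wx, wy, wz], ...]. A call has 1 to 5 rows; each row shifts and turns the commanded pose from where the row before left it, along the tool's axes as they then stand; what a row does not reach is not made up. A row lasts 1/12 s, in which the tool goes at most 41.7 mm and 7.16 degrees, less where a joint would pass 70% of its speed; a pose out of reach is approached as far as the arm can. A call with a gripper value outside its range is refused whole. "grip" is the closure, from 0 (fully open) to 1 (shut), set as the call begins (left out, the last holds). The fingers move at their own pace and stop on an object; "force" is the grip in N (left out, the last holds). Time passes only in rows, so rows that do not move let the fingers close. It gives the time, the measured TCP pose, the force, the opening and the grip force at its end, in the units of the state.
- sensors.read_state(): the state, without advancing time (a new reading comes with each control period).
- optics.read_camera(name): name is "scene" or "top"; returns the picture (400x640x3 uint8, red, green, blue); there is no depth.
- optics.camera_info(name): a dict with "mtx" (3x3 intrinsics, pixels), "k1" (the pictures are not rectified: a ray, as slopes to the right and down, at radius r is drawn at 1 + k1 r^2 times it, then the intrinsics apply), "R" (3x3) and "t" (3): a world point X has camera coordinates R X + t. Camera axes: x right, y down, z forward; pixel columns grow to the right and rows downward; lengths in m; the calibration is good to about 2 mm. A picture is of the moment at which its call begins. camera_info takes no time and is no camera call.
- order.finish_job(): hands the job in; it is judged then, once.
The state is a dict: "time": time; "q": joint angles; "joint_vel": joint speeds; "joint_torque": joint torques, N m; "tool_pos": TCP position; "tcp_rot": TCP orientation; "wrist_force": force on the tool from outside, world axes, zero at the start; "torque": the same for the moment, N m; "width": opening from 0.0 (shut) to 1.0 (fully open); "grip_force": force on a finger pad.
Only numpy, scipy, OpenCV 4.12 (cv2) and the standard library are available. Lean on these libraries where they do the work, as an engineer would, in place of code of your own. Each camera call takes 0.05 s, during which the arm holds its last target. There are 200 camera calls.

TASK

Take the tool holder out of its blue pod and set its taper into the spindle of the setting stand: feel for the two drive dogs with light pressure, turning the holder until its slots drop over them, and let it go fully home, flange flat on the spindle nose. Then swing the red-knobbed clasp fully shut over the flange and leave it so. Never force the holder down on the dogs or the taper, and leave the heatsink, funnel and spring clamp where they are.

Things in the scene. Friction and masses are not known exactly. Their poses are not given: they have to be found in the camera images.
- holder: loose steel tool holder, 0.45 to 0.65 kg, upright in the pod; origin on its axis in the plane of the flange's underside, z up. Flange 46 mm diameter, 0 to 22 mm; neck 30 mm diameter up to 51 mm. Two drive slots on its +x and -x sides, cut through the flange's full height: 16.5 mm wide, floors 16.3 mm off the axis, lower edges chamfered 0.4 mm; a half turn fits the same
- holder_nut (a point): on the holder's axis, 60 mm above its origin: middle of the dark round collet nut, 34 mm diameter, 18 mm tall, the holder's top (its flat top is 9 mm above this point), the place to grip
- holder_tip (a point): lower end of the holder, 68 mm below its origin, on the axis: end of a 12 mm pull stud under the tapered shank (7:24, 8.3 degrees a side, 31.5 mm diameter at the flange, 48 mm long)
- stand: setting stand bolted to the cart: grey base plate 120 mm (x) by 150 mm (y from -87 to +63), blue round housing 86 mm diameter, steel spindle 65 mm diameter with a taper bore opening upwards; origin on the spindle axis at the cart top, z up. A brake holds the spindle at the angle it was left at, against up to about 1 N m; oiled taper and dogs, friction about 0.12
- nose (a point): centre of the spindle nose face, 92 mm above the cart top; the holder is home when its origin is here. Side play of the taper is about 0.15 mm when home and grows by 0.146 mm per mm of height. Off the dogs' line the flange rests on the dogs, 8 mm too high. Axes as the stand's
- dog_mid (a point): midway between the dogs on the spindle axis, at the height of their tops. Two dark dogs on the nose face, opposite each other: 15 mm wide, 8 mm high, 17.8 to 27 mm off the axis, top edges chamfered 0.4 mm. The line through them lies anywhere within 0.7 rad either way of the stand's x axis; that angle is NOT measured (this point's axes are the stand's)
- pod: fixed blue plastic pod, 84 mm foot, 54 mm body, 78 mm high; origin at the centre of its underside. The holder's flange rests on its top, the shank hanging in its bore with 2 mm of side play; lift straight up by 75 mm to clear
- clasp (a joint): clasp angle, rad: 0 = shut (hook over the flange, at its stop), 1.35 = fully open; starts open. Opens clockwise seen from above, stays where it is left, takes about 2 N at the knob. The lever is 8 mm thick, its underside 24 mm above the nose face and 2 mm above the flange of a holder that is home; it cannot shut over one that is not
- clasp_pivot (a point): on the clasp's vertical pivot axis, top of the 20 mm hub, 36 mm above the nose face; 56 mm from the spindle axis on the stand's -y side. The hook arm is 37 mm long and 14 mm wide
- clasp_knob (a point): centre of the top of the clasp's red upright knob, 16 mm diameter, standing 32 mm above the lever's top face (this point is 64 mm above the nose face), 50 mm from the pivot, opposite to the hook. Shut, the knob is in line with pivot and spindle axis, 106 mm from the latter
- heatsink: loose finned aluminium heatsink block 80 x 60 x 28 mm, bystander; origin at the centre of its underside
- funnel: loose hard green silicone funnel standing mouth down, 82 mm diameter, 88 mm high, bystander; origin at the centre of its underside
- clamp: loose stainless spring clamp with orange grips lying on its side, about 110 x 50 x 17 mm, bystander; origin under its pivot
Things that resemble listed ones, but are neither listed nor needed, are in the scene too. Several things have the shape of the holder; the one meant has the colours described above.

How it is judged:
On the way, in this order (a step that is already met when the one before it is completed fails the run):
1. the holder is fully home in the spindle taper, slots over the dogs, flange on the nose (z of holder in the frame of nose below 0.0015 m and horizontal distance between holder and nose below 0.0015 m and angle between holder's own z axis and vertical below 0.03 rad), for 0.2 s.
2. the clasp is shut over the flange (value of joint clasp below 0.15 rad), for 0.2 s.
At the end, for the whole second after the job is handed in: the holder stands in the spindle with its flange within 1.5 mm of the nose face, within 1.5 mm of the spindle axis and upright within 0.03 rad, at rest and let go; the clasp is within 0.15 rad of shut (all of step 1 and value of joint clasp below 0.15 rad and linear speed of holder below 0.01 m/s); the robot touches nothing.
It fails at once if the holder is pushed or knocked against the stand with more than 60 N (contact force between holder and stand above 60 N).
It fails at once if the heatsink, funnel or spring clamp is shifted by more than 15 mm (distance of any of heatsink, funnel, clamp from where it was at the start of the episode above 0.015 m).
It also fails if it takes over 72 s, if anything falls off the work surface, if the arm or the gripper's body presses on something with over 40 N, if the wrist force passes 120 N, or if a joint passes its speed limit or range.

## Working session

There is one attempt and no reset: what is moved stays moved. The work goes in short steps, Python scripts to look and compute and a tool call to move; the robot and the scene stay as the last step left them, time stands still between calls to the robot, and variables do not carry over. Pictures are saved under pics/ and viewed, at most 10 in all, crops included, and the job is handed in when it is done.

Besides the shell and the picture viewer there is one more tool, called after "Emit:" in YAML: its name, and indented under it one key for each argument. play_rows: Moves the arm, as the interface text tells. Its arguments: {"type":"object","properties":{"commands":{"type":"array","items":{"type":"array","items":{"type":"number"}}},"grip":{"type":"number"},"force":{"type":"number"}},"required":["commands"]}

```bash
ls; mkdir -p pics; cat > h.py <<'E'
import numpy as np, cv2
from workcell import sensors, optics, order, bot
from scipy.spatial.transform import Rotation as Ro
def ray(n,u,v):
    c=optics.camera_info(n);K=np.array(c["mtx"]);R=np.array(c["R"]);t=np.array(c["t"])
    d=np.array([(u-K[0,2])/K[0,0],(v-K[1,2])/K[1,1]]);p=d.copy()
    for _ in range(20): p=d/(1+c["k1"]*(p@p))
    return -R.T@t, R.T@np.array([p[0],p[1],1])
def onz(n,u,v,z):
    o,d=ray(n,u,v); return o+d*(z-o[2])/d[2]
def proj(n,X):
    c=optics.camera_info(n);K=np.array(c["mtx"]);p=np.array(c["R"])@X+np.array(c["t"]);p=p[:2]/p[2]
    p=p*(1+c["k1"]*(p@p)); return K[:2,:2]@p+K[:2,2]
def shot(n,name=None):
    im=optics.read_camera(n)
    if name: cv2.imwrite("pics/"+name,cv2.cvtColor(im,cv2.COLOR_RGB2BGR))
    return im
E
python3 - <<'E'
from h import *
for n in("scene","top"):
    shot(n,n+"0.png");c=optics.camera_info(n);R=np.array(c["R"]);print(n,np.round(c["mtx"],1).tolist(),c["k1"],np.round(-R.T@np.array(c["t"]),3),np.round(R,3).tolist())
print(sensors.read_state(),bot.grip_point_offset)
E
```

```text
pics
scene [[393.2, 0.0, 321.0], [0.0, 393.2, 200.6], [0.0, 0.0, 1.0]] 0.015018519170033622 [0.808 0.52  0.525] [[-0.901, 0.434, 0.002], [0.266, 0.554, -0.789], [-0.343, -0.71, -0.615]]
top [[406.3, 0.0, 317.9], [0.0, 406.3, 198.8], [0.0, 0.0, 1.0]] -0.02104533873114963 [0.391 0.026 0.945] [[0.055, -0.998, -0.001], [-0.976, -0.054, -0.212], [0.212, 0.012, -0.977]]
{'time': 0.1, 'q': array([-1.20491769e+00,  2.64641670e-01,  1.60524258e+00,  2.04157799e-05,
        1.27368741e+00, -3.68808158e-02]), 'joint_vel': array([ 7.75550244e-06, -1.80416978e-03, -3.43966392e-03, -1.72158087e-03,
       -3.74235851e-04, -1.54440861e-04]), 'joint_torque': array([ 2.94313695e-04, -5.16708112e+01, -3.68589842e+01, -4.86764361e-05,
        6.24843640e-03,  1.67020607e-05]), 'tool_pos': array([ 0.26435354, -0.62036836,  0.2301081 ]), 'tcp_rot': array([-3.07619177e+00, -6.27985275e-01,  4.78522430e-04]), 'wrist_force': array([-0.28750462,  0.30144692, -0.50881194]), 'torque': array([0.03557872, 0.00800054, 0.00899649]), 'grip_force': 0.0, 'width': 0.9987852498246947} -0.0187
```

View pics/scene0.png

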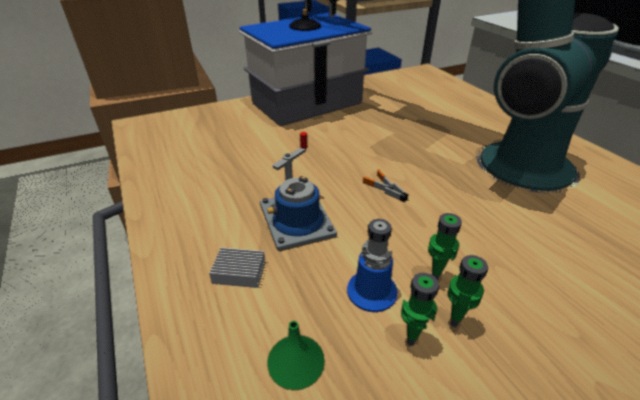

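View pics/top0.png

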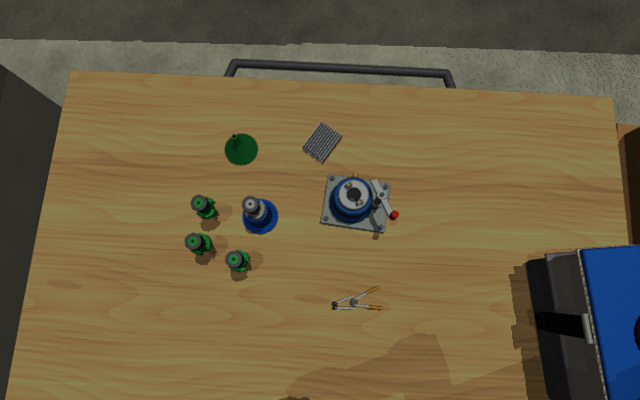

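The scene shot shows the stand at about (298,205), the holder in its pod at about (376,260), and three green look-alikes beside it. In the top shot the nut is near (251,203), the spindle near (353,196) and the knob at (394,214). Next I'll enlarge both views.

```bash
python3 - <<'E'
from h import *
t=cv2.imread("pics/top0.png");s=cv2.imread("pics/scene0.png")
f=lambda im,x,y,w,h,k:cv2.resize(im[y:y+h,x:x+w],None,fx=k,fy=k,interpolation=cv2.INTER_CUBIC)
a=np.hstack([f(t,312,160,100,75,4),f(t,220,175,100,75,4)]);b=np.hstack([f(s,250,125,100,75,4)*0+f(s,250,160,100,75,4),f(s,330,210,100,75,4)])
cv2.imwrite("pics/m.png",np.vstack([a,b]))
E
```

```text
(no output)
```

View pics/m.png

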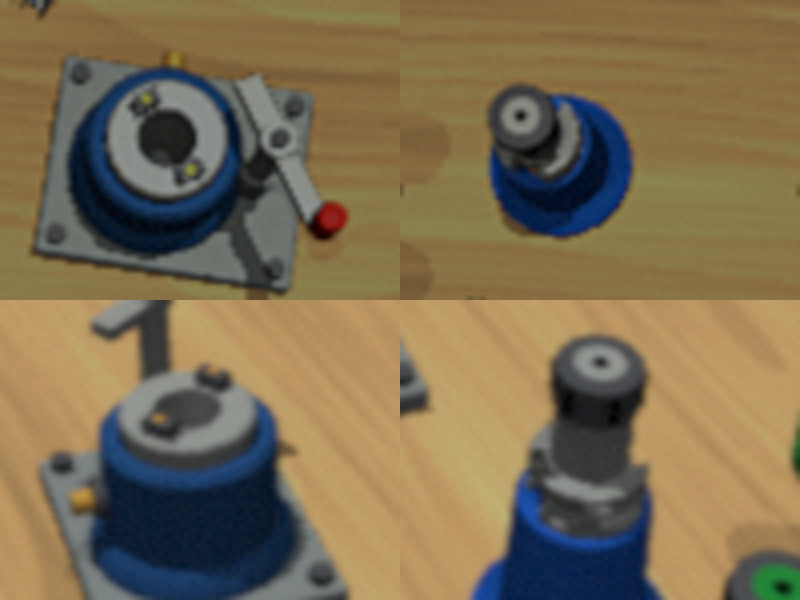

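The crops show the dogs with yellow marks: in the top view at about (348.5,185) and (359.5,202.7), in the scene view at about (290.5,189.5) and (303,179). The top view also gives the pivot at (381.7,194.2), the knob at (394.2,215) and the nut top at (250,204). In the scene view the nut top is at (380,225.5).

```bash
cat >> h.py <<'E'
def tri(a,b):
    (o1,d1),(o2,d2)=ray("top",*a),ray("scene",*b)
    s=np.linalg.lstsq(np.c_[d1,-d2],o2-o1,rcond=None)[0];p,q=o1+s[0]*d1,o2+s[1]*d2
    return (p+q)/2,np.linalg.norm(p-q)
E
python3 - <<'E'
from h import *
def blobs(n,x0,y0,x1,y1,lo,hi):
    im=cv2.imread(f"pics/{n}0.png")[y0:y1,x0:x1];h=cv2.cvtColor(im,cv2.COLOR_BGR2HSV)
    m=cv2.inRange(h,lo,hi);k,l,s,c=cv2.connectedComponentsWithStats(m)
    return [(np.round(c[i]+[x0,y0],2).tolist(),int(s[i,4]),s[i,:4].tolist()) for i in range(1,k) if s[i,4]>1]
print("yt",blobs("top",335,175,370,215,(15,80,60),(40,255,255)))
print("ys",blobs("scene",280,170,315,200,(5,80,60),(40,255,255)))
print("kt",blobs("top",380,200,410,230,(0,150,80),(8,255,255)),"ks",blobs("scene",290,120,320,160,(0,150,60),(8,255,255)))
print("pod",blobs("top",230,190,290,245,(100,120,40),(125,255,255)))
np.set_printoptions(precision=4,suppress=True)
print("nut",tri((250,204),(380,225.5)))
d1=onz("top",348.5,185,.1);d2=onz("top",359.5,202.75,.1);e1=onz("scene",290.5,189.5,.1);e2=onz("scene",303.25,178.75,.1)
print("dogs top",d1,d2,(d1+d2)/2,"scene",e1,e2,(e1+e2)/2,[np.arctan2(*(a-b)[1::-1]) for a,b in((d1,d2),(e1,e2))])
print("nosec",onz("top",353.75,194.75,.092),"piv",onz("top",381.75,194.25,.128),"knob",onz("top",394.25,214.5,.156))
for u,v in((66,57),(312,95),(288,291),(33,252)):print("plate",onz("top",312+u/4,160+v/4,.012))
print("podfoot",onz("top",260.5,216.5,.004))
E
```

```text
yt [([358.64, 176.14], 78, [5, 0, 30, 5]), ([348.0, 184.29], 7, [12, 8, 3, 3]), ([359.29, 202.0], 7, [23, 26, 3, 3])]
ys [([282.11, 176.1], 71, [0, 0, 6, 15]), ([304.29, 174.4], 214, [12, 0, 23, 14]), ([289.33, 189.11], 9, [8, 18, 4, 3])]
kt [([394.62, 213.88], 40, [11, 11, 8, 7])] ks [([303.38, 139.24], 94, [10, 12, 7, 17])]
pod [([262.36, 218.71], 524, [13, 9, 35, 35])]
nut (array([0.5456, 0.1725, 0.1464]), np.float64(0.0019441959478561912))
dogs top [ 0.6084 -0.0268  0.1   ] [ 0.5709 -0.0517  0.1   ] [ 0.5896 -0.0393  0.1   ] scene [ 0.6064 -0.0237  0.1   ] [ 0.5716 -0.0451  0.1   ] [ 0.589  -0.0344  0.1   ] [np.float64(0.5844454262965518), np.float64(0.5520798013244848)]
nosec [ 0.5895 -0.0395  0.092 ] piv [ 0.5853 -0.0944  0.128 ] knob [ 0.5391 -0.1158  0.156 ]
plate [0.6548 0.0162 0.012 ]
plate [ 0.6395 -0.1305  0.012 ]
plate [ 0.5219 -0.1187  0.012 ]
plate [0.5366 0.0295 0.012 ]
podfoot [0.5455 0.1705 0.004 ]
```

Emit:
play_rows:
  commands:
    - [2.6,-2.8,0,0,0,0]
    - [2.6,-2.8,0,0,0,0]
    - [2.6,-2.8,0,0,0,0]
    - [2.6,-2.8,0,0,0,0]
    - [2.6,-2.8,0,0,0,0]
  grip: 0

```text
time: 0.52
tool_pos: [0.3293, -0.4393, 0.2305]
tcp_rot: [-3.077, -0.627, 0.0]
wrist_force: [0.8, -0.5, -0.6]
width: 0.998
grip_force: 0.0
```

Emit:
play_rows:
  commands:
    - [2.6,-2.8,0,0,0,0]
    - [2.6,-2.8,0,0,0,0]
    - [2.6,-2.8,0,0,0,0]
    - [2.6,-2.8,0,0,0,0]
    - [2.6,-2.8,0,0,0,0]

```text
time: 0.93
tool_pos: [0.3939, -0.2595, 0.2309]
tcp_rot: [-3.078, -0.628, 0.0]
wrist_force: [0.5, -0.8, 0.1]
width: 0.997
grip_force: 0.0
```

Emit:
play_rows:
  commands:
    - [2.6,-2.8,0,0,0,0]
    - [2.6,-2.8,0,0,0,0]
    - [2.6,-2.8,0,0,0,0]
    - [2.6,-2.8,0,0,0,0]
    - [2.6,-2.8,0,0,0,0]

```text
time: 1.35
tool_pos: [0.4586, -0.0798, 0.231]
tcp_rot: [-3.078, -0.628, 0.0]
wrist_force: [0.5, -0.4, -1.0]
width: 0.997
grip_force: 0.0
```

Emit:
play_rows:
  commands:
    - [2.6,-2.8,0,0,0,0]
    - [2.6,-2.8,0,0,0,0]
    - [2.6,-2.8,0,0,0,0]
    - [2.6,-2.8,0,0,0,0]
    - [2.6,-2.8,0,0,0,0]

```text
time: 1.77
tool_pos: [0.5233, 0.1, 0.2309]
tcp_rot: [3.078, 0.629, -0.001]
wrist_force: [0.4, -0.5, -0.4]
width: 1.005
grip_force: 0.0
```

Emit:
play_rows:
  commands:
    - [2.6,-2.8,0,0,0,0]
    - [2.4,-3.1,0,0,0,0]
    - [0,0,0,0,0,0]
    - [0,0,0,0,0,0]

```text
time: 2.1
tool_pos: [0.546, 0.1738, 0.2304]
tcp_rot: [3.077, 0.634, -0.002]
wrist_force: [-1.5, -0.2, 0.1]
width: 1.002
grip_force: 0.0
```

```bash
cat >> h.py <<'E'
np.set_printoptions(precision=4,suppress=True)
def to(X):
    s=sensors.read_state();T=Ro.from_rotvec(s["tcp_rot"]);p=s["tool_pos"]
    a=T.as_matrix();print("t",s["time"],"pos",p,"psi",np.arctan2(a[1,0],a[0,0]),"zax",a[:,2],"q",s["q"],"F",s["wrist_force"],"w",s["width"],"gf",s["grip_force"])
    print("tool delta cm",100*T.inv().apply(np.array(X)-p))
E
python3 - <<'E'
from h import *
to([.546,.173,.118]);shot("top","top1.png");shot("scene","scene1.png")
t=cv2.imread("pics/top1.png");s=cv2.imread("pics/scene1.png")
f=lambda im,x,y,w,h,k:cv2.resize(im[y:y+h,x:x+w],None,fx=k,fy=k,interpolation=cv2.INTER_CUBIC)
cv2.imwrite("pics/m1.png",np.hstack([f(t,200,150,100,100,4),f(s,330,190,100,100,4)]))
E
```

```text
t 2.1 pos [0.546  0.1738 0.2304] psi 0.40651609041528597 zax [-0.0015 -0.0005 -1.    ] q [ 0.2647  0.0736  1.8262 -0.0001  1.2433  1.429 ] F [-1.47   -0.1862  0.0969] w 1.0018036839551654 gf 0.0
tool delta cm [-0.0155  0.0698 11.243 ]
```

View pics/m1.png

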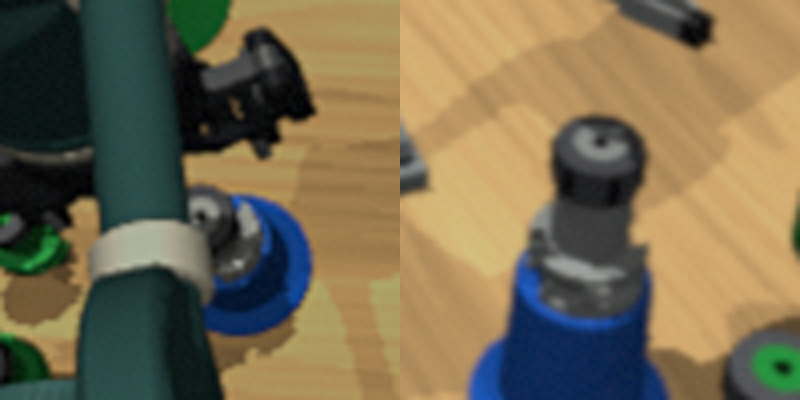

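The top crop shows the arm over the pod, with the holder's nut and flange visible beside it. The scene crop shows the nut at about (380,225) with flange slots toward image left and right. Next I'll check where the TCP projects, then descend.

```bash
python3 - <<'E'
from h import *
for n in("top","scene"):
    print(n,proj(n,np.array([.546,.1738,.2304])),proj(n,np.array([.546,.173,.147])))
t=cv2.imread("pics/top1.png");s=cv2.imread("pics/scene1.png")
for n,im in(("top",t),("scene",s)):
    u=proj(n,np.array([.546,.1738,.2304])).astype(int);cv2.circle(im,tuple(map(int,u)),3,(0,0,255),1)
cv2.imwrite("pics/m2.png",np.hstack([cv2.resize(t[80:280,150:350],None,fx=2,fy=2),cv2.resize(s[50:250,290:490],None,fx=2,fy=2)]))
E
```

```text
top [241.3359 194.8777] [249.4104 204.1107]
scene [385.5573 178.0952] [379.3243 225.3415]
```

View pics/m2.png

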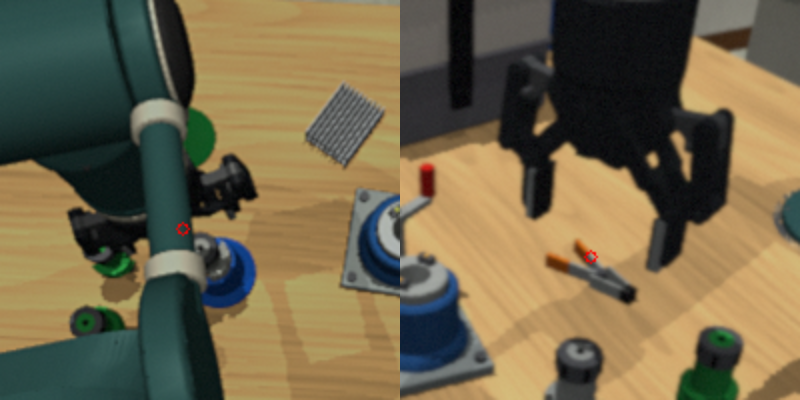

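The TCP projects midway between the open fingers and above the nut in both views, so I'll descend.

Emit:
play_rows:
  commands:
    - [0,0.07,3,0,0,0]
    - [0,0,3,0,0,0]
    - [0,0,3,0,0,0]
    - [0,0,2.3,0,0,0]
    - [0,0,0,0,0,0]

```text
time: 2.62
tool_pos: [0.5417, 0.1682, 0.1124]
tcp_rot: [3.078, 0.625, -0.017]
wrist_force: [-1.5, -0.1, -1.1]
width: 1.001
grip_force: 0.0
```

Emit:
play_rows:
  commands:
    - [0,0,0,0,0,0]
    - [0,0,0,0,0,0]
    - [0,0,0,0,0,0]
    - [0,0,0,0,0,0]
    - [0,0,0,0,0,0]
  grip: 1
  force: 70

```text
time: 3.03
tool_pos: [0.5483, 0.1716, 0.1209]
tcp_rot: [-3.078, -0.628, -0.007]
wrist_force: [-1.0, -0.7, 3.6]
width: 0.374
grip_force: 68.9
```

Emit:
play_rows:
  commands:
    - [0,0,0,0,0,0]
    - [0,0,0,0,0,0]
    - [0,0,0,0,0,0]
    - [0,0,0,0,0,0]
    - [0,0,0,0,0,0]

```text
time: 3.45
tool_pos: [0.5483, 0.1716, 0.1209]
tcp_rot: [3.078, 0.629, 0.006]
wrist_force: [-1.1, -0.9, 4.9]
width: 0.376
grip_force: 68.8
```

Emit:
play_rows:
  commands:
    - [0,0,-0.5,0,0,0]
    - [0,0,-1,0,0,0]
    - [0,0,-1,0,0,0]
    - [0,0,-1.5,0,0,0]
    - [0,0,-1.5,0,0,0]

```text
time: 3.87
tool_pos: [0.5456, 0.1711, 0.1734]
tcp_rot: [3.078, 0.629, -0.004]
wrist_force: [0.1, -0.6, -5.5]
width: 0.374
grip_force: 70.0
```

Emit:
play_rows:
  commands:
    - [0,0,-2,0,0,0]
    - [0,0,-2.5,0,0,0]
    - [0,0,-3,0,0,0]
    - [0,0,-3,0,0,0]
    - [0,0,0,0,0,0]

```text
time: 4.28
tool_pos: [0.5501, 0.1723, 0.2866]
tcp_rot: [-3.077, -0.628, -0.02]
wrist_force: [2.2, 1.4, -3.8]
width: 0.376
grip_force: 70.3
```

Emit:
play_rows:
  commands:
    - [0,0,-2,0,0,0]
    - [0,0,0,0,0,0]
    - [0,0,0,0,0,0]
    - [0,0,0,0,0,0]

```text
time: 4.62
tool_pos: [0.5458, 0.1711, 0.2962]
tcp_rot: [3.078, 0.628, -0.004]
wrist_force: [-1.1, -0.6, -7.6]
width: 0.372
grip_force: 70.7
```

```bash
python3 - <<'E'
from h import *
to([.590,-.037,.28]);t=shot("top","top3.png");s=shot("scene","scene3.png")
p=sensors.read_state()["tool_pos"];c=[]
for n,im in(("top",t),("scene",s)):
    u=proj(n,p-[0,0,.043]).astype(int);print(n,u);x,y=np.clip(u-50,0,[540,300]);c.append(cv2.resize(im[y:y+100,x:x+100],None,fx=4,fy=4,interpolation=cv2.INTER_CUBIC))
cv2.imwrite("pics/m3.png",np.hstack(c)[:,:,::-1])
E
```

```text
t 4.6167 pos [0.5458 0.1711 0.2962] psi 0.40281379229739267 zax [-0.0025 -0.0006 -1.    ] q [0.2602 0.0369 1.7441 0.     1.3632 1.4282] F [-1.0668 -0.6196 -7.5625] w 0.37171045211963827 gf 70.6832206249237
tool delta cm [-4.0842 20.8766  1.6263]
top [240 192]
scene [386 162]
```

View pics/m3.png

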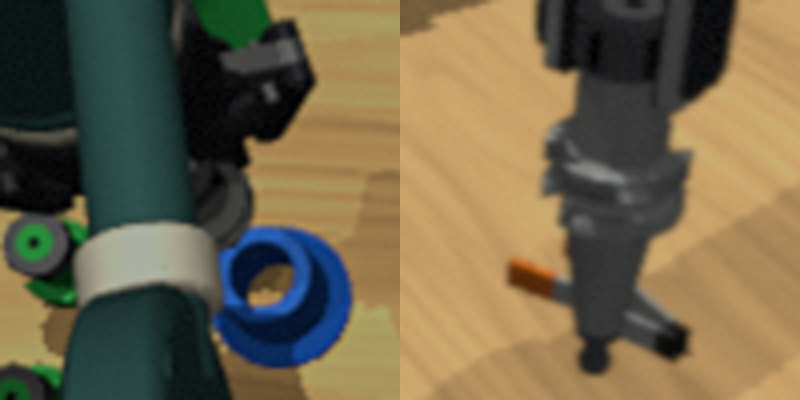

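The holder hangs straight. Its slots point left and right in the scene view, so I'll bring it closer to that camera and turn a slot toward it.

Emit:
play_rows:
  commands:
    - [2.5,-1.5,0,0,0,0]
    - [3,-1.8,0,0,0,0]
    - [3,-1.8,0,0,0,0]
    - [2.2,-1.1,0,0,0,0]
    - [0,0,0,0,0,0]

```text
time: 5.13
tool_pos: [0.6227, 0.2742, 0.2952]
tcp_rot: [-3.075, -0.632, 0.0]
wrist_force: [-0.1, -1.4, -6.1]
width: 0.373
grip_force: 70.7
```

Emit:
play_rows:
  commands:
    - [0,0,0,0,0,-0.1]
    - [0,0,0,0,0,-0.1]
    - [0,0,0,0,0,-0.1]
    - [0,0,0,0,0,-0.1]
    - [0,0,0,0,0,-0.1]

```text
time: 5.55
tool_pos: [0.62, 0.2697, 0.2961]
tcp_rot: [-2.823, -1.377, 0.005]
wrist_force: [0.4, -0.6, -6.6]
width: 0.376
grip_force: 70.7
```

Emit:
play_rows:
  commands:
    - [0,0,0,0,0,-0.1]
    - [0,0,0,0,0,-0.1]
    - [0,0,0,0,0,-0.1]
    - [0,0,0,0,0,-0.1]
    - [0,0,0,0,0,-0.1]

```text
time: 5.97
tool_pos: [0.6199, 0.2697, 0.2962]
tcp_rot: [-2.394, -2.032, 0.005]
wrist_force: [0.7, -0.0, -6.6]
width: 0.374
grip_force: 70.8
```

Emit:
play_rows:
  commands:
    - [0,0,0,0,0,0]
    - [0,0,0,0,0,0]
    - [0,0,0,0,0,0]

```text
time: 6.22
tool_pos: [0.6203, 0.27, 0.2973]
tcp_rot: [-2.402, -2.024, 0.002]
wrist_force: [0.3, -0.9, -4.9]
width: 0.373
grip_force: 70.8
```

```bash
python3 - <<'E'
from h import *
to([.590,-.037,.28]);s=shot("scene","scene4.png")
p=sensors.read_state()["tool_pos"];u=proj("scene",p-[0,0,.043+.02]).astype(int);print(u)
x,y=np.clip(u-50,0,[540,300]);print(x,y);cv2.imwrite("pics/m4.png",cv2.resize(s[y:y+100,x:x+100],None,fx=6,fy=6,interpolation=cv2.INTER_CUBIC)[:,:,::-1])
E
```

```text
t 6.2167 pos [0.6203 0.27   0.2973] psi 1.400234915642189 zax [-0.0015 -0.0006 -1.    ] q [ 0.3737  0.2369  1.5171 -0.      1.3892  0.5442] F [ 0.2913 -0.9003 -4.8797] w 0.3727194786786076 gf 70.7814359664917
tool delta cm [-30.7645   2.2228   1.7489]
[376 238]
326 188
```

View pics/m4.png

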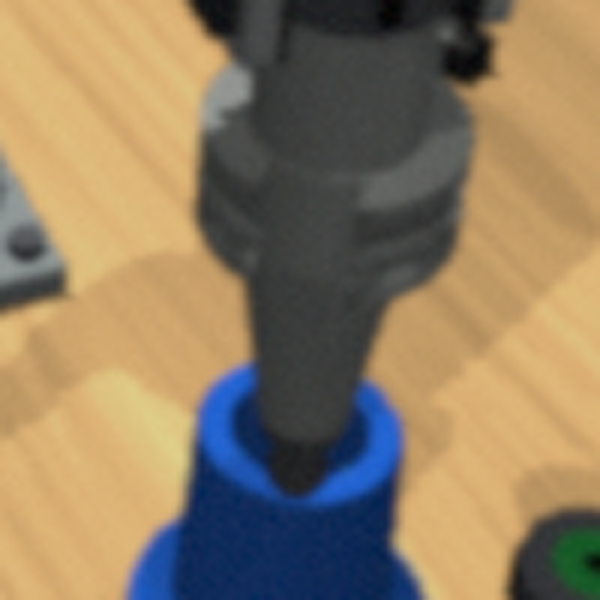

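The close view shows a slot facing the camera. Its top rim corners are at crop x of about 268 and 358, and the flange spans 205 to 472. Next I'll compute the slot's yaw.

```bash
python3 - <<'E'
from h import *
p=np.array([.6203,.27,.2973-.043+.022])
P=lambda a,r=.023:proj("scene",p+[r*np.cos(a),r*np.sin(a),0])
A=np.linspace(0,2*np.pi,721);X=np.array([P(a)[0] for a in A]);print("rim ext",X.min(),X.max(),"meas",326+205.5/6-.5,326+472.5/6-.5)
off=(326+205.5/6-.5+326+472.5/6-.5)/2-(X.min()+X.max())/2
for a in np.arange(.5,.95,.05):
    print(round(a,2),P(a-.367)[0]+off,P(a+.367)[0]+off)
print("want",326+268.5/6-.5,326+358.5/6-.5)
E
```

```text
rim ext 357.51646613903256 403.755461584805 meas 359.75 404.25
0.5 363.76260451311 378.59171639087543
0.55 364.5149420116009 379.79142674448764
0.6 365.31482271718323 380.99778265342496
0.65 366.1603380510018 382.2073480714646
0.7 367.049422921732 383.41666899588125
0.75 367.9798599862265 384.6222868946324
0.8 368.9492847660316 385.82075221509854
0.85 369.95519162085964 387.0086378793643
0.9 370.9949405719335 388.1825526707934
want 370.25 385.25
```

Emit:
play_rows:
  commands:
    - [-2.5,0.2,0,0,0,0]
    - [-3.2,0.2,0,0,0,0]
    - [-3.3,0.2,0,0,0,0]
    - [-3.3,0.2,0,0,0,0]
    - [-3.3,0.3,0,0,0,0]

```text
time: 6.68
tool_pos: [0.6049, 0.1134, 0.2982]
tcp_rot: [2.401, 2.026, -0.0]
wrist_force: [0.0, 0.4, -5.9]
width: 0.372
grip_force: 70.8
```

Emit:
play_rows:
  commands:
    - [-3.3,0.2,0,0,0,0]
    - [-3.3,0.2,0,0,0,0]
    - [-3.3,0.3,0,0,0,0]
    - [-3.3,0.3,0,0,0,0]
    - [-1.96,0.1,0,0,0,0]

```text
time: 7.1
tool_pos: [0.5905, -0.0402, 0.2985]
tcp_rot: [2.402, 2.022, -0.002]
wrist_force: [0.1, 0.1, -5.5]
width: 0.377
grip_force: 70.8
```

Emit:
play_rows:
  commands:
    - [0,0,0,0,0,0.1]
    - [0,0,0,0,0,0.1]
    - [0,0,0,0,0,0.05]
    - [0,0,0,0,0,0]
    - [0,0,0,0,0,0]

```text
time: 7.52
tool_pos: [0.5909, -0.0368, 0.2983]
tcp_rot: [2.633, 1.713, 0.0]
wrist_force: [-0.3, 0.1, -5.9]
width: 0.374
grip_force: 70.8
```

Emit:
play_rows:
  commands:
    - [0,0,0,0,0,0]
    - [0,0,0,0,0,0]
    - [0,0,0,0,0,0]

```text
time: 7.77
tool_pos: [0.591, -0.0365, 0.2983]
tcp_rot: [-2.633, -1.713, 0.0]
wrist_force: [-0.6, 0.3, -6.4]
width: 0.372
grip_force: 70.8
```

```bash
python3 - <<'E'
from h import *
to([.590,-.037,.225]);s=shot("scene","scene5.png");t=shot("top","top5.png")
p=sensors.read_state()["tool_pos"];u=proj("scene",p-[0,0,.1]).astype(int)
x,y=np.clip(u-50,0,[540,300]);a=s[y:y+100,x:x+100];v=proj("top",np.array([.59,-.037,.1])).astype(int)-50;b=t[v[1]:v[1]+100,v[0]:v[0]+100]
print(x,y,v);cv2.imwrite("pics/m5.png",cv2.resize(np.hstack([b,a]),None,fx=4,fy=4,interpolation=cv2.INTER_CUBIC)[:,:,::-1])
E
```

```text
t 7.7667 pos [ 0.591  -0.0365  0.2983] psi 1.153535978869108 zax [-0. -0. -1.] q [-0.1037  0.0733  1.7022 -0.      1.3661  0.3136] F [-0.5668  0.2653 -6.4429] w 0.3722559005482002 gf 70.80033659934998
tool delta cm [-0.0885 -0.0695  7.3268]
243 86 [302 143]
```

View pics/m5.png

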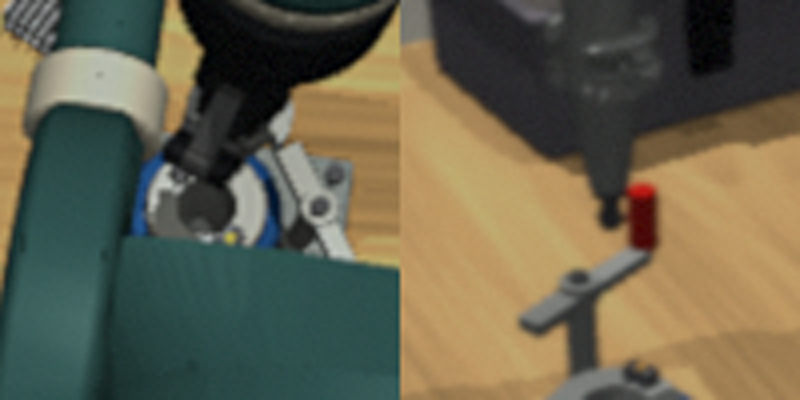

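The pull stud hangs clear of the lever, and the hook is well away from the spindle. I'll descend into the bore.

Emit:
play_rows:
  commands:
    - [-0.1,0,2.5,0,0,0]
    - [0,0,3,0,0,0]
    - [0,0,3,0,0,0]
    - [0,0,2.5,0,0,0]
    - [0,0,1,0,0,0]

```text
time: 8.28
tool_pos: [0.5875, -0.0372, 0.1735]
tcp_rot: [-2.63, -1.71, 0.009]
wrist_force: [-1.9, 0.5, -7.2]
width: 0.373
grip_force: 70.7
```

Emit:
play_rows:
  commands:
    - [0,0,0.5,0,0,0]
    - [0,0,0.5,0,0,0]
    - [0,0,0.5,0,0,0]
    - [0,0,0,0,0,0]
    - [0,0,0,0,0,0]

```text
time: 8.7
tool_pos: [0.5915, -0.0377, 0.1646]
tcp_rot: [2.633, 1.712, 0.003]
wrist_force: [0.7, 0.1, -5.2]
width: 0.374
grip_force: 70.7
```

Emit:
play_rows:
  commands:
    - [0,0,0.3,0,0,0]
    - [0,0,0.3,0,0,0]
    - [0,0,0,0,0,0]
    - [0,0,0,0,0,0]

```text
time: 9.03
tool_pos: [0.5904, -0.0376, 0.1572]
tcp_rot: [-2.634, -1.712, 0.0]
wrist_force: [0.0, -0.0, -5.3]
width: 0.368
grip_force: 70.8
```

Emit:
play_rows:
  commands:
    - [0,0,0.2,0,0,0]
    - [0,0,0.2,0,0,0]
    - [0,0,0,0,0,0]
    - [0,0,0,0,0,0]

```text
time: 9.37
tool_pos: [0.5904, -0.0376, 0.153]
tcp_rot: [-2.634, -1.712, 0.001]
wrist_force: [0.7, -0.1, -6.1]
width: 0.374
grip_force: 70.8
```

Emit:
play_rows:
  commands:
    - [0,0,0.1,0,0,0]
    - [0,0,0.1,0,0,0]
    - [0,0,0,0,0,0]
    - [0,0,0,0,0,0]

```text
time: 9.7
tool_pos: [0.5905, -0.0376, 0.1512]
tcp_rot: [-2.634, -1.712, 0.0]
wrist_force: [-1.1, 0.0, -5.3]
width: 0.374
grip_force: 70.8
```

Emit:
play_rows:
  commands:
    - [0,0,0.15,0,0,0]
    - [0,0,0.15,0,0,0]
    - [0,0,0,0,0,0]
    - [0,0,0,0,0,0]

```text
time: 10.03
tool_pos: [0.5904, -0.0376, 0.148]
tcp_rot: [-2.634, -1.712, 0.001]
wrist_force: [0.3, 0.3, -5.7]
width: 0.372
grip_force: 70.8
```

Emit:
play_rows:
  commands:
    - [0,0,0.1,0,0,0]
    - [0,0,0,0,0,0]
    - [0,0,0,0,0,0]

```text
time: 10.28
tool_pos: [0.5906, -0.0376, 0.1472]
tcp_rot: [-2.634, -1.712, 0.0]
wrist_force: [0.4, -0.6, -6.8]
width: 0.375
grip_force: 70.8
```

Emit:
play_rows:
  commands:
    - [0,0,0.1,0,0,0]
    - [0,0,0,0,0,0]
    - [0,0,0,0,0,0]

```text
time: 10.53
tool_pos: [0.5905, -0.0376, 0.1462]
tcp_rot: [-2.634, -1.712, 0.0]
wrist_force: [0.0, 0.5, -6.1]
width: 0.375
grip_force: 70.8
```

Emit:
play_rows:
  commands:
    - [0,0,0.1,0,0,0]
    - [0,0,0,0,0,0]
    - [0,0,0,0,0,0]

```text
time: 10.78
tool_pos: [0.5905, -0.0376, 0.1452]
tcp_rot: [-2.634, -1.712, 0.0]
wrist_force: [0.2, 0.4, -5.4]
width: 0.376
grip_force: 70.8
```

Emit:
play_rows:
  commands:
    - [0,0,0.1,0,0,0]
    - [0,0,0,0,0,0]
    - [0,0,0,0,0,0]

```text
time: 11.03
tool_pos: [0.5906, -0.0376, 0.1442]
tcp_rot: [-2.634, -1.712, 0.0]
wrist_force: [-0.3, 0.4, -5.6]
width: 0.375
grip_force: 70.8
```

Emit:
play_rows:
  commands:
    - [0,0,0.1,0,0,0]
    - [0,0,0,0,0,0]
    - [0,0,0,0,0,0]

```text
time: 11.28
tool_pos: [0.5907, -0.0376, 0.1433]
tcp_rot: [2.634, 1.712, 0.0]
wrist_force: [0.2, -0.8, -6.7]
width: 0.377
grip_force: 70.9
```

Emit:
play_rows:
  commands:
    - [0,0,0.05,0,0,0]
    - [0,0,0,0,0,0]
    - [0,0,0,0,0,0]

```text
time: 11.53
tool_pos: [0.5907, -0.0376, 0.1428]
tcp_rot: [2.634, 1.712, 0.0]
wrist_force: [0.3, -1.3, -5.9]
width: 0.372
grip_force: 70.9
```

Emit:
play_rows:
  commands:
    - [0,0,0.05,0,0,0]
    - [0,0,0,0,0,0]
    - [0,0,0,0,0,0]

```text
time: 11.78
tool_pos: [0.5908, -0.0376, 0.1425]
tcp_rot: [2.634, 1.712, 0.001]
wrist_force: [0.4, -0.1, -5.2]
width: 0.37
grip_force: 70.9
```

Emit:
play_rows:
  commands:
    - [0,0,0.05,0,0,0]
    - [0,0,0,0,0,0]
    - [0,0,0,0,0,0]

```text
time: 12.03
tool_pos: [0.5909, -0.0376, 0.1422]
tcp_rot: [2.634, 1.712, 0.001]
wrist_force: [0.1, -0.3, -4.2]
width: 0.373
grip_force: 71.0
```

Emit:
play_rows:
  commands:
    - [0.02,0.04,0.05,0,0,0]
    - [0,0,0,0,0,0]
    - [0,0,0,0,0,0]

```text
time: 12.28
tool_pos: [0.5912, -0.0379, 0.1411]
tcp_rot: [2.633, 1.712, -0.0]
wrist_force: [1.7, -1.1, -6.0]
width: 0.373
grip_force: 71.0
```

Emit:
play_rows:
  commands:
    - [0,0,0.05,0,0,0]
    - [0,0,0,0,0,0]
    - [0,0,0,0,0,0]

```text
time: 12.53
tool_pos: [0.5912, -0.0379, 0.1405]
tcp_rot: [2.633, 1.712, 0.0]
wrist_force: [2.2, -2.3, -7.1]
width: 0.374
grip_force: 70.9
```

```bash
python3 -c "
from h import *
to([.59,-.037,.135]);print(sensors.read_state()['torque'])"
```

```text
t 12.5333 pos [ 0.5912 -0.0379  0.1405] psi 1.1530119930351799 zax [ 0.0004 -0.0005 -1.    ] q [-0.1057  0.1817  1.8779 -0.0005  1.0816  0.3123] F [ 2.2277 -2.2815 -7.0759] w 0.3739800130869215 gf 70.89691400527954
tool delta cm [ 0.0291 -0.1451  0.5549]
[-0.4252 -0.5024  0.1823]
```

Emit:
play_rows:
  commands:
    - [-0.015,0.04,0.05,0,0,0]
    - [0,0,0,0,0,0]
    - [0,0,0,0,0,0]

```text
time: 12.78
tool_pos: [0.5913, -0.0379, 0.1401]
tcp_rot: [2.634, 1.712, -0.0]
wrist_force: [1.5, -0.8, -7.1]
width: 0.378
grip_force: 70.9
```

Emit:
play_rows:
  commands:
    - [0,0,0.05,0,0,0]
    - [0,0,0,0,0,0]
    - [0,0,0,0,0,0]

```text
time: 13.03
tool_pos: [0.5913, -0.0379, 0.1397]
tcp_rot: [2.634, 1.712, 0.0]
wrist_force: [1.4, -1.2, -6.2]
width: 0.375
grip_force: 71.0
```

Emit:
play_rows:
  commands:
    - [0,0,0.05,0,0,0]
    - [0,0,0,0,0,0]
    - [0,0,0,0,0,0]

```text
time: 13.28
tool_pos: [0.5914, -0.0379, 0.1393]
tcp_rot: [2.634, 1.712, 0.0]
wrist_force: [2.4, -1.2, -5.2]
width: 0.378
grip_force: 71.0
```

```bash
python3 -c "
from h import *
to([.59,-.037,.135]);print(sensors.read_state()['torque'])"
```

```text
t 13.2833 pos [ 0.5914 -0.0379  0.1393] psi 1.1528585721123275 zax [ 0.0001 -0.     -1.    ] q [-0.106   0.1835  1.8784  0.      1.0796  0.3119] F [ 2.4034 -1.1504 -5.1735] w 0.3776088913793297 gf 71.0112476348877
tool delta cm [ 0.0243 -0.1642  0.4281]
[-0.2926 -0.4209  0.2428]
```

Emit:
play_rows:
  commands:
    - [0,0.035,0,0,0,-0.015]
    - [0,0,0,0,0,0]
    - [0,0,0,0,0,0]

```text
time: 13.53
tool_pos: [0.5914, -0.0379, 0.1391]
tcp_rot: [-2.621, -1.731, 0.0]
wrist_force: [0.4, -1.7, -5.6]
width: 0.378
grip_force: 71.0
```

```bash
python3 -c "
from h import *
to([.59,-.037,.135]);print(sensors.read_state()['torque'])"
```

```text
t 13.5333 pos [ 0.5914 -0.0379  0.1391] psi 1.1675883158496667 zax [-0.0005  0.0003 -1.    ] q [-0.1062  0.1841  1.8779  0.0003  1.0801  0.2969] F [ 0.4469 -1.7446 -5.5758] w 0.3784169107737783 gf 70.99559783935547
tool delta cm [ 0.0258 -0.1675  0.4146]
[-0.1681 -0.2411  0.0905]
```

Emit:
play_rows:
  commands:
    - [0,0,0.05,0,0,0]
    - [0,0,0.05,0,0,0]
    - [0,0,0,0,0,0]
    - [0,0,0,0,0,0]

```text
time: 13.87
tool_pos: [0.5915, -0.0379, 0.1381]
tcp_rot: [-2.621, -1.732, 0.0]
wrist_force: [1.0, -0.6, -6.2]
width: 0.376
grip_force: 71.0
```

```bash
python3 -c "
from h import *
to([.59,-.037,.135]);print(sensors.read_state()['torque'])"
```

```text
t 13.8667 pos [ 0.5915 -0.0379  0.1381] psi 1.1677989362483074 zax [-0.0004  0.0002 -1.    ] q [-0.1061  0.1851  1.8788  0.0001  1.0781  0.2968] F [ 0.9552 -0.6374 -6.1903] w 0.37553704290957224 gf 70.99398493766785
tool delta cm [ 0.0262 -0.1722  0.3073]
[-0.2304 -0.2373  0.1343]
```

Emit:
play_rows:
  commands:
    - [0,0.02,0.05,0,0,-0.006]
    - [0,0,0.05,0,0,0]
    - [0,0,0,0,0,0]
    - [0,0,0,0,0,0]

```text
time: 14.2
tool_pos: [0.5916, -0.038, 0.137]
tcp_rot: [-2.615, -1.739, 0.001]
wrist_force: [-0.1, 0.1, -5.6]
width: 0.374
grip_force: 71.0
```

Emit:
play_rows:
  commands:
    - [0,0,0.05,0,0,0]
    - [0,0,0.05,0,0,0]
    - [0,0,0,0,0,0]
    - [0,0,0,0,0,0]

```text
time: 14.53
tool_pos: [0.5916, -0.038, 0.1361]
tcp_rot: [-2.616, -1.739, 0.0]
wrist_force: [0.3, -0.2, -5.3]
width: 0.375
grip_force: 71.0
```

```bash
python3 -c "
from h import *
to([.59,-.037,.135]);print(sensors.read_state()['torque'])"
```

```text
t 14.5333 pos [ 0.5916 -0.038   0.1361] psi 1.1737063914346737 zax [-0.0005  0.0002 -1.    ] q [-0.1063  0.1874  1.8801  0.0002  1.0746  0.2907] F [ 0.3034 -0.1697 -5.3204] w 0.3752169992692956 gf 70.96103310585022
tool delta cm [ 0.0295 -0.1908  0.1119]
[ 0.0302 -0.0339 -0.0155]
```

Emit:
play_rows:
  commands:
    - [0,0,0.05,0,0,0]
    - [0,0,0.05,0,0,0]
    - [0,0,0,0,0,0]
    - [0,0,0,0,0,0]

```text
time: 14.87
tool_pos: [0.5917, -0.038, 0.1351]
tcp_rot: [-2.616, -1.74, 0.0]
wrist_force: [-0.5, 1.0, -6.2]
width: 0.371
grip_force: 71.0
```

Emit:
play_rows:
  commands:
    - [0,0,0.05,0,0,0]
    - [0,0,0,0,0,0]
    - [0,0,0,0,0,0]

```text
time: 15.12
tool_pos: [0.5918, -0.038, 0.1351]
tcp_rot: [-2.616, -1.74, -0.0]
wrist_force: [-1.4, 1.3, -3.9]
width: 0.373
grip_force: 71.2
```

Emit:
play_rows:
  commands:
    - [0,0,0.05,0,0,0]
    - [0,0,0,0,0,0]
    - [0,0,0,0,0,0]

```text
time: 15.37
tool_pos: [0.592, -0.0379, 0.135]
tcp_rot: [2.616, 1.74, 0.001]
wrist_force: [-4.3, 1.2, 0.4]
width: 0.372
grip_force: 71.6
```

```bash
python3 -c "
from h import *
to([.59,-.037,.135]);print(sensors.read_state()['torque'])"
```

```text
t 15.3667 pos [ 0.592  -0.0379  0.135 ] psi 1.173794390148478 zax [ 0.0004  0.0003 -1.    ] q [-0.1061  0.1885  1.8809  0.0003  1.0717  0.2907] F [-4.2645  1.1916  0.4208] w 0.37150465346711536 gf 71.61561012268066
tool delta cm [ 0.0076 -0.2201  0.0017]
[0.3145 0.4546 0.0972]
```

Emit:
play_rows:
  commands:
    - [0,0,-0.05,0,0,0]
    - [0,0,0,0,0,0]
    - [0,0,0,0,0,0]

```text
time: 15.62
tool_pos: [0.592, -0.038, 0.135]
tcp_rot: [2.616, 1.74, 0.001]
wrist_force: [-2.4, 2.3, 0.3]
width: 0.369
grip_force: 71.4
```

Emit:
play_rows:
  commands:
    - [0,0,0,0,0,0]
    - [0,0,0,0,0,0]
    - [0,0,0,0,0,0]
    - [0,0,0,0,0,0]
    - [0,0,0,0,0,0]
  grip: 0.35

```text
time: 16.03
tool_pos: [0.5924, -0.0383, 0.1352]
tcp_rot: [2.615, 1.739, 0.001]
wrist_force: [0.2, 0.1, 0.4]
width: 0.651
grip_force: 0.0
```

Emit:
play_rows:
  commands:
    - [0,0,-0.5,0,0,0]
    - [0,0,-2,0,0,0]
    - [0,0,-3,0,0,0]
    - [0,0,-3,0,0,0]
    - [0,0,-2,0,0,0]

```text
time: 16.45
tool_pos: [0.593, -0.0383, 0.2433]
tcp_rot: [2.614, 1.738, 0.004]
wrist_force: [1.4, -0.3, -0.4]
width: 0.649
grip_force: 0.0
```

```bash
python3 -c "
from h import *
shot('top','top6.png');s=shot('scene','scene6.png');t=cv2.imread('pics/top6.png')
to([.537,-.128,.26])
for h in (.092+.069,):print('nut pred',proj('scene',np.array([.5918,-.038,h])),proj('top',np.array([.5918,-.038,h])))
f=lambda im,x,y:cv2.resize(im[y:y+100,x:x+100],None,fx=4,fy=4,interpolation=cv2.INTER_CUBIC)
cv2.imwrite('pics/m6.png',np.hstack([f(t,312,150),f(s[:,:,::-1],250,115)]))"
```

```text
t 16.55 pos [ 0.5951 -0.0385  0.2459] psi 1.1738001537480562 zax [ 0.01   -0.0011 -0.9999] q [-0.1063  0.1007  1.7682 -0.0001  1.2627  0.2907] F [ 0.2343 -0.6027 -0.3598] w 0.6450592708767947 gf 0.0
tool delta cm [-10.4956  -1.879   -1.4588]
nut pred [293.5039 155.1989] [356.0196 185.8699]
```

View pics/m6.png

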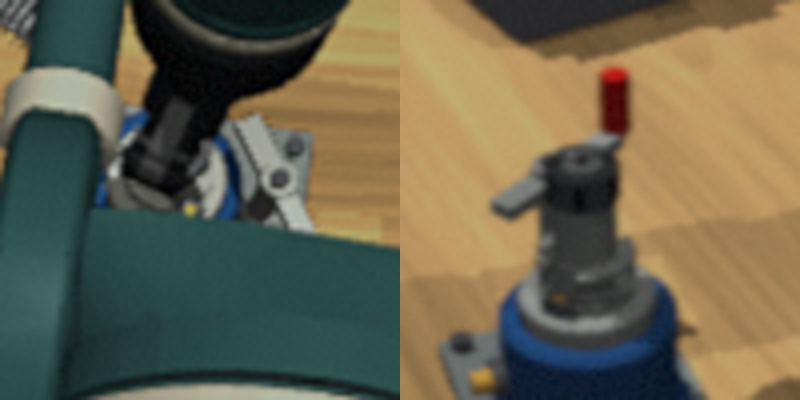

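The holder sits with its flange on the nose and a dog's yellow mark inside the slot. The nut top is at (293,154.6) against a predicted (293.5,155.2), so it is home. Next I'll close the fingers and move behind the knob.

Emit:
play_rows:
  commands:
    - [-2,-1,0,0,0,0]
    - [-2.5,-1.5,0,0,0,0]
    - [-2.5,-1.5,0,0,0,0]
    - [-2.1,-1,0,0,0,0]
    - [0,0,0,0,0,0]
  grip: 1
  force: 20

```text
time: 16.97
tool_pos: [0.5071, -0.1046, 0.2388]
tcp_rot: [-2.617, -1.736, 0.005]
wrist_force: [-0.3, 1.0, -0.4]
width: -0.003
grip_force: 0.0
```

Emit:
play_rows:
  commands:
    - [0,0,0,0,0,0]
    - [0,0,0,0,0,0]
    - [0,0,0,0,0,0]

```text
time: 17.22
tool_pos: [0.5111, -0.1023, 0.2396]
tcp_rot: [-2.615, -1.74, -0.0]
wrist_force: [0.9, 0.5, -0.0]
width: -0.002
grip_force: 0.0
```

```bash
python3 -c "
from h import *
to([.5114,-.1033,.136])"
```

```text
t 17.2167 pos [ 0.5111 -0.1023  0.2396] psi 1.1742513925782132 zax [ 0.      0.0003 -1.    ] q [-0.2455 -0.0341  1.9189  0.0003  1.2568  0.151 ] F [ 0.8825  0.5326 -0.0284] w -0.0016459972702360765 gf 0.0
tool delta cm [-0.0876  0.0713 10.357 ]
```

Emit:
play_rows:
  commands:
    - [-0.09,0.0,3,0,0,0]
    - [0,0,3,0,0,0]
    - [0,0,2.5,0,0,0]
    - [0,0,1.8,0,0,0]
    - [0,0,0,0,0,0]

```text
time: 17.63
tool_pos: [0.5072, -0.1019, 0.1318]
tcp_rot: [-2.609, -1.738, 0.009]
wrist_force: [0.2, 0.3, -0.3]
width: -0.002
grip_force: 0.0
```

Emit:
play_rows:
  commands:
    - [0,0.07,0,0,0,0]
    - [0,0,0,0,0,0]
    - [0,0,0,0,0,0]

```text
time: 17.88
tool_pos: [0.5127, -0.1039, 0.1387]
tcp_rot: [2.613, 1.739, 0.004]
wrist_force: [-0.1, 0.2, -0.4]
width: 0.001
grip_force: 0.0
```

```bash
python3 -c "
from h import *
to([.5206,-.1072,.136]);a=Ro.from_rotvec(sensors.read_state()['tcp_rot']).inv()
c=np.array([[.5206,-.1072,0],[.5275,-.1176,0],[.5372,-.1263,0],[.5483,-.132,0],[.5604,-.1348,0],[.566,-.1355,0]]);print(100*a.apply(np.diff(c,axis=0)))
shot('scene','scene7.png');s=cv2.imread('pics/scene7.png');cv2.imwrite('pics/m7.png',cv2.resize(s[85:205,240:380],None,fx=4,fy=4))"
```

```text
t 17.8833 pos [ 0.5127 -0.1039  0.1387] psi 1.1742269729752786 zax [ 0.0033 -0.0008 -1.    ] q [-0.2477  0.0533  2.0254  0.0001  1.0594  0.1488] F [-0.1262  0.2406 -0.4107] w 0.0006901320651416797 gf 0.0
tool delta cm [0.0065 0.8575 0.2767]
[[-0.6928  1.0382  0.0031]
 [-0.4278  1.2308  0.0039]
 [-0.097   1.244   0.0041]
 [ 0.2091  1.2242  0.0042]
 [ 0.1517  0.5436  0.0019]]
```

View pics/m7.png

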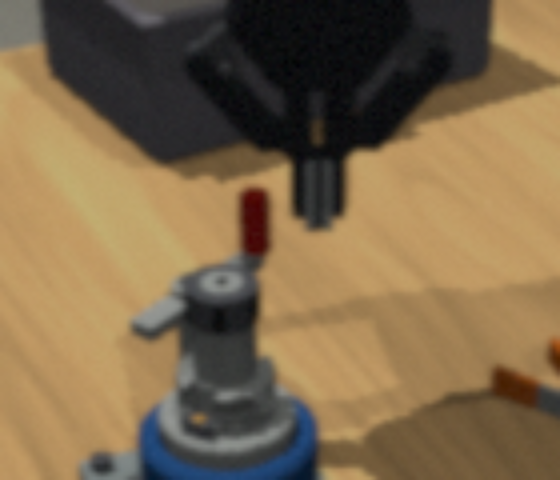

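The closed fingertips are just right of the red knob, which is at crop (255,220), and at its height. I'll push along the arc.

Emit:
play_rows:
  commands:
    - [0,0.45,0.1,0,0,0]
    - [0,0.4,0.1,0,0,0]
    - [-0.35,0.5,0,0,0,0]
    - [-0.35,0.5,0,0,0,0]
    - [0,0,0,0,0,0]

```text
time: 18.35
tool_pos: [0.5258, -0.1185, 0.135]
tcp_rot: [2.616, 1.739, -0.0]
wrist_force: [-0.9, -0.7, -0.3]
width: 0.002
grip_force: 0.0
```

Emit:
play_rows:
  commands:
    - [-0.2,0.6,0,0,0,0]
    - [-0.2,0.6,0,0,0,0]
    - [-0.05,0.6,0,0,0,0]
    - [-0.05,0.6,0,0,0,0]
    - [0,0,0,0,0,0]

```text
time: 18.77
tool_pos: [0.5469, -0.132, 0.1347]
tcp_rot: [2.616, 1.738, 0.002]
wrist_force: [-0.9, -0.2, -0.0]
width: 0.002
grip_force: 0.1
```

Emit:
play_rows:
  commands:
    - [0.1,0.6,0,0,0,0]
    - [0.1,0.6,0,0,0,0]
    - [0,0,0,0,0,0]
    - [0,0,0,0,0,0]

```text
time: 19.1
tool_pos: [0.5586, -0.1341, 0.1352]
tcp_rot: [2.615, 1.739, 0.003]
wrist_force: [0.4, -0.9, -0.6]
width: 0.0
grip_force: 0.0
```

```bash
python3 -c "
from h import *
to([.5604,-.1348,.136])
for n in('top','scene'):
    im=shot(n,n+'8.png');m=cv2.inRange(cv2.cvtColor(im,cv2.COLOR_RGB2HSV),(0,170,60),(8,255,255));m[250:]=0;m[:100]=0;m[:,:250]=0;m[:,450:]=0
    k,l,s,c=cv2.connectedComponentsWithStats(m);print(n,[(c[i],s[i]) for i in range(1,k) if s[i,4]>5])
print([proj(n,np.array([.5811,-.1435,.15])) for n in('top','scene')])
"
```

```text
t 19.1 pos [ 0.5586 -0.1341  0.1352] psi 1.1739539732443331 zax [ 0.0022 -0.0001 -1.    ] q [-0.2792  0.1534  1.922   0.0006  1.0641  0.1173] F [ 0.41   -0.9458 -0.6259] w 0.0004201005282527615 gf 0.0
tool delta cm [ 0.003   0.1932 -0.0841]
top []
scene [(array([280.962 , 137.2785]), array([278, 131,   7,  15,  79], dtype=int32))]
[array([407.817 , 195.1671]), array([278.2435, 133.5675])]
```

Emit:
play_rows:
  commands:
    - [0.1,0.4,0,0,0,0]
    - [0.1,0.4,0,0,0,0]
    - [0,0,0,0,0,0]
    - [0,0,0,0,0,0]

```text
time: 19.53
tool_pos: [0.5611, -0.1345, 0.1345]
tcp_rot: [-2.61, -1.736, 0.011]
wrist_force: [-14.2, 2.3, 9.5]
width: -0.0
grip_force: 7.2
```

Emit:
play_rows:
  commands:
    - [0.08,0.2,0,0,0,0]
    - [0,0,0,0,0,0]
    - [0,0,0,0,0,0]

```text
time: 19.78
tool_pos: [0.5612, -0.1345, 0.1344]
tcp_rot: [-2.608, -1.735, 0.016]
wrist_force: [-19.9, 2.0, 14.2]
width: -0.003
grip_force: 9.9
```

Emit:
play_rows:
  commands:
    - [0.08,0.2,0,0,0,0]
    - [0,0,0,0,0,0]
    - [0,0,0,0,0,0]

```text
time: 20.03
tool_pos: [0.5613, -0.1345, 0.1344]
tcp_rot: [-2.605, -1.733, 0.022]
wrist_force: [-25.9, 2.1, 18.1]
width: 0.004
grip_force: 12.7
```

```bash
cat > k.py <<'E'
from h import *
to([.5604,-.1348,.136])
im=shot('scene');m=cv2.inRange(cv2.cvtColor(im,cv2.COLOR_RGB2HSV),(0,170,60),(8,255,255));m[250:]=0;m[:100]=0;m[:,:250]=0;m[:,450:]=0
k,l,s,c=cv2.connectedComponentsWithStats(m);print([(c[i],s[i]) for i in range(1,k) if s[i,4]>5])
for a in(0,.15,.3): print(a,proj('scene',np.array([.5861+.05*np.cos(-1.67-a),-.0937+.05*np.sin(-1.67-a),.140])))
E
python3 k.py
```

```text
t 20.0333 pos [ 0.5613 -0.1345  0.1344] psi 1.1741266514654434 zax [-0.0184  0.0025 -0.9998] q [-0.2767  0.1722  1.9017 -0.003   1.0861  0.1215] F [-25.8501   2.0815  18.0815] w 0.0037443770127145773 gf 12.715103030204773
tool delta cm [-0.0668 -0.0765 -0.1609]
[(array([279.9722, 138.1389]), array([277, 131,   7,  16,  72], dtype=int32))]
0 [278.5573 138.0606]
0.15 [282.2497 137.5702]
0.3 [285.9995 137.35  ]
```

Emit:
play_rows:
  commands:
    - [-0.2,-0.8,0,0,0,0]
    - [0,-1,0,0,0,0]
    - [0,-1.5,0,0,0,0]
    - [0,-1,0,0,0,0]
    - [0,0,0,0,0,0]

```text
time: 20.5
tool_pos: [0.5277, -0.1197, 0.1346]
tcp_rot: [-2.615, -1.74, 0.001]
wrist_force: [0.9, 1.1, 0.0]
width: -0.001
grip_force: 0.0
```

Emit:
play_rows:
  commands:
    - [0,0,-2,0,0,0]
    - [0,0,-3,0,0,0]
    - [0,0,-3,0,0,0]
    - [0,0,-2,0,0,0]
    - [0,0,0,0,0,0]

```text
time: 20.92
tool_pos: [0.5334, -0.1216, 0.2412]
tcp_rot: [2.608, 1.735, 0.012]
wrist_force: [0.4, -0.6, 0.4]
width: -0.002
grip_force: 0.0
```

Emit:
play_rows:
  commands:
    - [-4,0,0,0,0,0]
    - [-4,0,0,0,0,0]
    - [-4,0,0,0,0,0]
    - [0,0,0,0,0,0]
    - [0,0,0,0,0,0]

```text
time: 21.33
tool_pos: [0.4823, -0.233, 0.2342]
tcp_rot: [-2.619, -1.734, -0.0]
wrist_force: [0.2, 0.4, -0.2]
width: 0.001
grip_force: 0.0
```

```bash
python3 k.py; python3 -c "
from h import *
shot('scene','s9.png');shot('top','t9.png');s=cv2.imread('pics/s9.png');t=cv2.imread('pics/t9.png')
f=lambda im,x,y:cv2.resize(im[y:y+100,x:x+100],None,fx=4,fy=4,interpolation=cv2.INTER_CUBIC)
cv2.imwrite('pics/m9.png',np.hstack([f(t,320,145),f(s,240,110)]))"
```

```text
t 21.3333 pos [ 0.4823 -0.233   0.2342] psi 1.1698092658908008 zax [ 0.      0.0002 -1.    ] q [-0.4966 -0.0021  1.8975  0.0002  1.2463 -0.0957] F [ 0.2248  0.4413 -0.1665] w 0.0009538583828453816 gf 0.0
tool delta cm [12.0854  3.3542  9.8232]
[(array([279.9383, 137.3951]), array([277, 130,   7,  16,  81], dtype=int32))]
0 [278.5573 138.0606]
0.15 [282.2497 137.5702]
0.3 [285.9995 137.35  ]
```

View pics/m9.png

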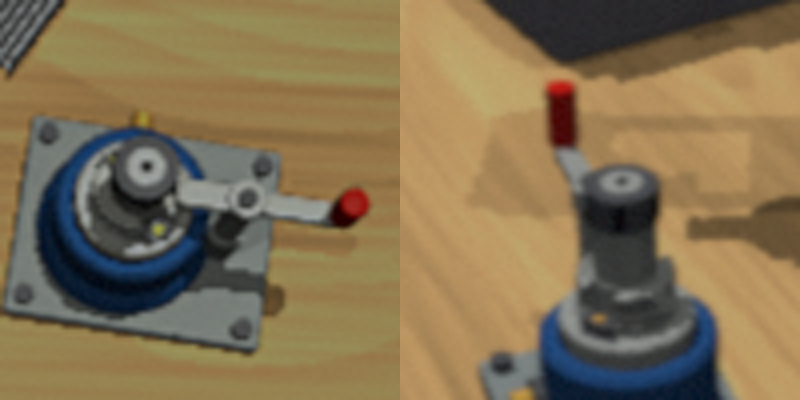

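The lever lies in line with the pivot and spindle, its hook is over the flange, and the holder is seated with the arm well clear. I'm handing in.

```bash
python3 -c "
from workcell import order
print(order.finish_job())"
```

```text
the job is handed in; nothing more can be done
None
```

The tool holder is home in the spindle with its slots over the dogs, the clasp is shut over the flange, the arm is clear, and the job was handed in at about 21 s; no verdict was returned.

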